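# Unclip the fuse cover of a test adapter

## Robot

A 6-joint arm with a two-finger parallel gripper is mounted at the origin on the work surface. World frame = base frame: x ahead of the robot, y to its left, z up, the work surface at z = 0. Lengths are in m, angles in degrees, forces in N, time in s.
With the tool pointing down it reaches from about 0.325 to 0.85 m from the base axis. Payload 15.5 kg.
Tool frame: the origin (TCP) lies midway between the tips of the shut fingers; the grasp point (between the pads) lies 19 mm behind it; y points along the fingers, x is the direction in which the jaws open and shut, and the axes are right-handed (so a half turn about y gives the same grasp; the last joint's range is limited). The gripper opens to 91 mm and grips with 3 to 60 N. Pads are 32 mm wide; open, the fingers measure 118 mm over their backs; the gripper's body (76 mm by 178 mm) begins 60 mm behind the grasp point.
Start: joints at [66.549, 28.281, 77.091, -0, 74.628, -5.472], TCP at [0.193, 0.594, 0.214] pointing down, gripper open.
Joint ranges: [-166.48, 166.48], [-47.26, 123.95], [12.59, 153.08], [-70.14, 250.14], [6.76, 159.57], [-176.63, 176.63]. Speed limits (degrees/s): [108.29, 108.29, 147.25, 172.46, 172.46, 172.46].

## Interface

Orientations are given as a 3x3 rotation matrix whose columns are the frame's x, y, z axes.
In Python, from bench import ctrl gives the robot as it stands. The module is installed in compiled form; this text tells all that it offers. Calls block until the motion is done:
- ctrl.goto(position, orientation): joint-space move of the TCP to a pose.
- ctrl.move_l(position, vel=0.15, ori=None, contact_N=None): straight line of the TCP; ori=None keeps the orientation; vel is the mean speed in m/s. With contact_N (N) it stops when the force on the tool has changed by that much, and returns True; else False.
- ctrl.movej(angles): joint-space move.
- ctrl.command_gripper(opening): opening from 0.0 (shut) to 1.0 (fully open); the grip force is fixed at half the most; returns when the fingers have stopped.
- ctrl.sleep(seconds).
- ctrl.ik(position, orientation): joint angles nearest the present ones, or None.
- ctrl.read_camera(name): name is "scene" or "top" or "wrist"; returns the picture (400x640x3 uint8, blue, green, red); there is no depth.
- ctrl.camera_params(name): a dict with "fx", "fy", "cx", "cy" (pixels), "D" ([k1, k2, p1, p2, k3] as OpenCV has them; the pictures are not rectified), "pose" (4x4, takes a point from camera to world coordinates); the wrist camera has in their place "T_tool_cam" (4x4, takes a point from camera to tool coordinates, whose origin is the TCP and whose axes are the tool frame's). Camera axes: x right, y up, looking along -z (the intrinsics and any distortion apply to the point x, -y, -z); pixel columns grow to the right and rows downward; lengths in m; the calibration is good to about 2 mm. A picture is of the moment at which its call begins: read the wrist's pose just before it. camera_params takes no time and is no camera call.
A pose or a line that the arm cannot do raises ctrl.MotionError and nothing moves.
- ctrl.sign_off(): hands the job in, once; it reports no verdict.
Readings, each from a call of its own:
- ctrl.current_t(): time.
- ctrl.current_q(): joint angles.
- ctrl.current_dq(): joint speeds.
- ctrl.current_effort(): joint torques, N m.
- ctrl.current_tool_pos(): TCP position.
- ctrl.current_eef_rot(): TCP orientation.
- ctrl.current_contact_force(): force on the tool from outside, world axes, zero at the start.
- ctrl.current_wrist_torque(): the same for the moment, N m.
- ctrl.current_grip_width(): opening from 0.0 (shut) to 1.0 (fully open).
Only numpy, scipy, OpenCV 4.12 (cv2) and the standard library are available. Lean on these libraries where they do the work, as an engineer would, in place of code of your own. Each camera call takes 0.05 s, during which the arm holds its last target.

## Task

Take the clipped cover off the white test adapter box: squeeze its springy tab inward against the grip wall just far enough to free the catch, lift the cover off, and set it down flat and upright in the steel tray. Do it gently: do not crack the tab by over-bending it, do not pull or shove the cover hard against the box, do not drop it, and leave the lamp, brush and jar alone.

Things in the scene. Friction and masses are not known exactly. Their poses are not given: they have to be found in the camera images.
- adapter: White test adapter box, fixed, upright, 170 x 140 mm, 60 mm high. Origin: middle of its underside; x along the 170 mm side. The cover closes a pocket in its top (64 mm in x, 56 mm in y, 20 mm deep), centred over the origin. On the pocket's +y side a steel keeper strip (28 mm in x, y = +28 to +56 mm, 1.5 mm proud of the top) holds down the nose of the cover's tab. Keep loads on it under 15 N.
- cover: Grey plastic cover, loose, about 130 g, in the pocket with 1 mm play all round, axes parallel to the box's. Origin: middle of the underside of its plate (76 x 72 x 4 mm), which lies on the box's top. A skirt reaches 15 mm below the plate: set down flat, its origin is 15 mm above the floor. It must rise 16 mm to leave the pocket. A fixed grip wall and a springy tab stand on it, to pinch from above.
- snap_tab (a joint): How far the tab is pressed in, m: 0 at rest, growing as it moves straight towards -y of the cover. It resists with 3 N plus 2.2 N per mm. Its nose, 10 to 14 mm below the plate, is caught under the keeper strip: the cover can then rise only 2 mm. The strip was set by hand, so the nose comes free anywhere from 4 to 8 mm, not known beforehand. Beyond 9.5 mm the tab cracks.
- tab_face (a point): Point on the cover: the outer face of the springy tab at rest, at y = +27 mm, 26 mm above the cover's origin, mid-length. The tab is 24 mm long in x, 4 mm thick and reaches 36 mm above the origin; beside it the keeper strip's top is 1.5 mm above the origin. Pinch tab and wall with the fingers closing along the cover's y (42 mm over both outer faces).
- wall_face (a point): Point on the cover: the outer face of the fixed grip wall, at y = -15 mm, 26 mm above the cover's origin, mid-length. The wall is 30 mm long in x, 6 mm thick, reaches 36 mm up and does not give; beside it the plate's top is 4 mm up. As the tab goes in, the finger on the wall must stay put: shift the hand to -y by half of what the fingers close, or the cover is shoved against the box.
- tray: Open shallow steel tray, fixed to the bench, 190 x 170 mm outside, 22 mm high, walls and floor 4 mm thick. Origin: middle of its underside; x along the 190 mm side.
- lamp: Signal lamp, loose: green dome on a square black foot of 75 mm, 88 mm high. Origin under its middle. A bystander.
- brush: Small hand brush with a wooden handle, lying on the bench, loose. Origin under its middle. A bystander.
- jar: Small closed glass jar with a steel cap, loose, 48 mm across, 60 mm high. Origin under its middle. A bystander.
Mind the look-alikes: they are no part of the job. Several things look just like the adapter: the one meant starts farthest from the robot's base.

How it is judged (in metres and radians):
On the way:
1. the cover is off the box: lifted clear, its underside at least 20 mm above the box's top (z of cover in the frame of adapter above 0.095 m), for 0.1 s.
At the end, for the whole second after the job is handed in: The cover lies in the tray: upright and flat (within 0.1 rad) on the tray's floor (its origin 15 to 23 mm above the tray's underside), within 75 mm of the tray's middle, at rest, its tab sprung back (under 2 mm) (horizontal distance between cover and tray below 0.075 m and z of cover in the frame of tray between 0.015 and 0.023 m and angle between cover's own z axis and vertical below 0.1 rad and linear speed of cover below 0.02 m/s and angular speed of cover below 0.2 rad/s and value of joint snap_tab below 0.002 m); the robot touches nothing.
It fails at once if the tab is cracked: pressed in more than 9.5 mm (value of joint snap_tab above 0.0095 m).
It fails at once if the cover is pulled or shoved against the box with more than 16 N (contact force between cover and adapter above 16 N).
It fails at once if the cover is dropped: falling at over 0.5 m/s with no finger on it (contact force between the fingers and cover below 0.05 N and linear speed of cover above 0.5 m/s).
It fails at once if the lamp, brush or jar is pushed more than 30 mm from its place (distance of any of lamp, brush, jar from where it was at the start of the episode above 0.03 m).
It also fails if it takes over 66 s, if anything falls off the work surface, if the arm or the gripper's body presses on something with over 40 N, if the wrist force passes 120 N, or if a joint passes its speed limit or range.

## Working session

There is one attempt and no reset: what is moved stays moved. The work goes in short steps, each a Python script; the robot and the scene stay as the last script left them, time stands still between calls to the robot, and variables do not carry over. Pictures are saved under pics/ and viewed, and the job is handed in when it is done.

```bash
mkdir -p pics; ls
python3 - <<'E'
from bench import ctrl
import cv2, numpy as np
for n in ["scene","top","wrist"]:
    im=ctrl.read_camera(n); cv2.imwrite(f"pics/{n}0.png",im)
    p=ctrl.camera_params(n)
    print(n,{k:np.round(np.array(v),4).tolist() for k,v in p.items()})
print(ctrl.current_t(),ctrl.current_tool_pos(),ctrl.current_eef_rot(),ctrl.current_grip_width())
E
```

```text
pics
scene {'fx': 434.7273, 'fy': 434.7273, 'cx': 322.383, 'cy': 198.25, 'D': [-0.0429, 0.0, 0.0, 0.0, 0.0], 'pose': [[-0.2097, -0.6923, 0.6905, 1.1694], [0.9778, -0.1476, 0.1489, 0.1517], [-0.0012, 0.7063, 0.7079, 0.7871], [0.0, 0.0, 0.0, 1.0]]}
top {'fx': 452.2702, 'fy': 452.2702, 'cx': 319.4744, 'cy': 194.2716, 'D': [-0.0856, 0.0, 0.0, 0.0, 0.0], 'pose': [[0.0142, 0.9892, -0.146, 0.3383], [-0.9999, 0.0148, 0.003, 0.0234], [0.0051, 0.1459, 0.9893, 1.2542], [0.0, 0.0, 0.0, 1.0]]}
wrist {'fx': 322.084, 'fy': 322.084, 'cx': 316.5177, 'cy': 199.815, 'D': [-0.0066, 0.0, 0.0, 0.0, 0.0], 'T_tool_cam': [[1.0, 0.0002, 0.0, 0.0001], [-0.0, 0.2478, -0.9688, -0.1702], [-0.0002, 0.9688, 0.2478, 0.0693], [0.0, 0.0, 0.0, 1.0]]}
0.15 [0.19278284 0.59420697 0.21343721] [[ 3.08613592e-01 -3.82709527e-04 -9.51187418e-01]
 [ 9.51186972e-01 -9.25018647e-04  3.08613819e-01]
 [-9.97975547e-04 -9.99999499e-01  7.85549880e-05]] 0.9993700471211343
```

View pics/scene0.png

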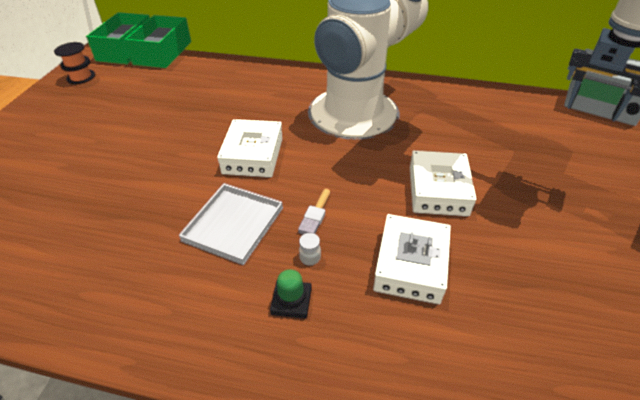

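View pics/top0.png

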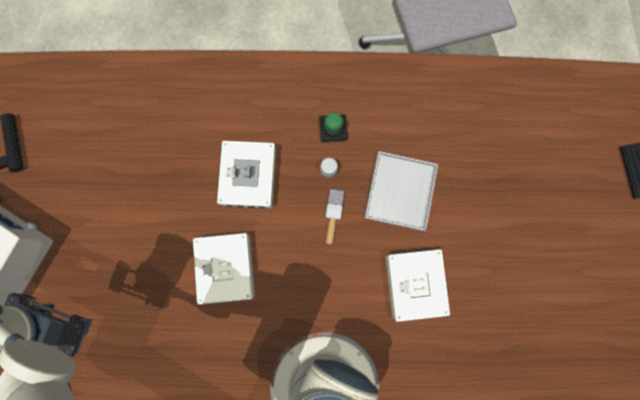

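View pics/wrist0.png

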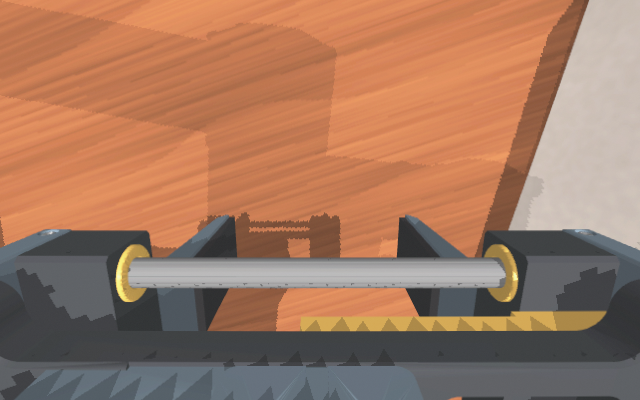

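The scene view shows three white boxes. In the top view they sit at (247,173), (224,268) and (418,285). The base is at the bottom, around (325,380), so the box at (247,173) is the farthest; it is at (414,258) in the scene view and carries the grey cover. I'll measure it and confirm in a crop.

```bash
cat > h.py <<'E'
from bench import ctrl
import cv2, numpy as np
def cam(n,tp=None,R=None):
    p=ctrl.camera_params(n)
    K=np.array([[p['fx'],0,p['cx']],[0,p['fy'],p['cy']],[0,0,1]]);D=np.array(p['D'],float)
    if n=='wrist':
        T=np.eye(4);T[:3,:3]=R;T[:3,3]=tp;T=T@np.array(p['T_tool_cam'])
    else: T=np.array(p['pose'])
    return K,D,T
def rays(c,uv):
    K,D,T=c
    q=cv2.undistortPoints(np.array(uv,float).reshape(-1,1,2),K,D).reshape(-1,2)
    d=np.c_[q[:,0],-q[:,1],-np.ones(len(q))]@T[:3,:3].T
    return T[:3,3],d
def onplane(c,uv,z):
    o,d=rays(c,uv); return o+d*((z-o[2])/d[:,2])[:,None]
def proj(c,P):
    K,D,T=c
    q=(np.array(P,float).reshape(-1,3)-T[:3,3])@T[:3,:3]
    q=q*[1,-1,-1]
    return cv2.projectPoints(q,np.zeros(3),np.zeros(3),K,D)[0].reshape(-1,2)
def tri(c1,uv1,c2,uv2):
    o1,d1=rays(c1,uv1);o2,d2=rays(c2,uv2)
    d1=d1[0]/np.linalg.norm(d1[0]);d2=d2[0]/np.linalg.norm(d2[0])
    A=np.stack([d1,-d2],1);s=np.linalg.lstsq(A,o2-o1,rcond=None)[0]
    a=o1+s[0]*d1;b=o2+s[1]*d2
    return (a+b)/2,np.linalg.norm(a-b)
E
python3 - <<'E'
from h import *
im=cv2.imread('pics/top0.png')
cv2.imwrite('pics/top_crop.png',cv2.resize(im[130:220,205:365],None,fx=5,fy=5,interpolation=cv2.INTER_CUBIC))
sc=cv2.imread('pics/scene0.png')
cv2.imwrite('pics/scene_crop.png',cv2.resize(sc[205:310,365:465],None,fx=5.5,fy=5.5,interpolation=cv2.INTER_CUBIC))
c=cam('top')
hsv=cv2.cvtColor(im,cv2.COLOR_BGR2HSV)
def rects(mask,z,amin,amax):
    cs,_=cv2.findContours(mask,cv2.RETR_EXTERNAL,cv2.CHAIN_APPROX_NONE)
    for k in cs:
        if amin<cv2.contourArea(k)<amax:
            P=onplane(c,k.reshape(-1,2),z)[:,:2]
            r=cv2.minAreaRect((P*1000).astype(np.float32))
            m=cv2.moments(k)
            print(np.round([m['m10']/m['m00'],m['m01']/m['m00']],1),'rect mm c',np.round(r[0],1),'size',np.round(r[1],1),'ang',round(r[2],2),'dist',round(np.hypot(*r[0]),0))
w=((hsv[...,1]<60)&(hsv[...,2]>150)).astype(np.uint8)*255
w=cv2.morphologyEx(w,cv2.MORPH_CLOSE,np.ones((5,5)))
w[320:]=0
print('z=60');rects(w,0.06,1500,8000)
print('z=22');rects(w,0.022,1500,8000)
E
```

```text
z=60
[418.4 285. ] rect mm c [ 278.7 -242.4] size [174.8 147.5] ang 6.61 dist 369.0
[221.7 268. ] rect mm c [315.1 273.1] size [174.9 145.6] ang 6.22 dist 417.0
[401.5 190.6] rect mm c [ 528.9 -200.5] size [167.1 187.7] ang 78.46 dist 566.0
[245.5 173.2] rect mm c [569.8 219.9] size [146.1 176.4] ang 87.97 dist 611.0
z=22
[418.4 285. ] rect mm c [ 276.9 -250.9] size [180.4 152.2] ang 6.61 dist 374.0
[221.7 268. ] rect mm c [314.4 281.1] size [180.5 150.2] ang 6.22 dist 422.0
[401.5 190.6] rect mm c [ 535.  -207.6] size [172.5 193.7] ang 78.46 dist 574.0
[245.5 173.2] rect mm c [577.2 226.2] size [150.8 182. ] ang 87.97 dist 620.0
```

View pics/top_crop.png

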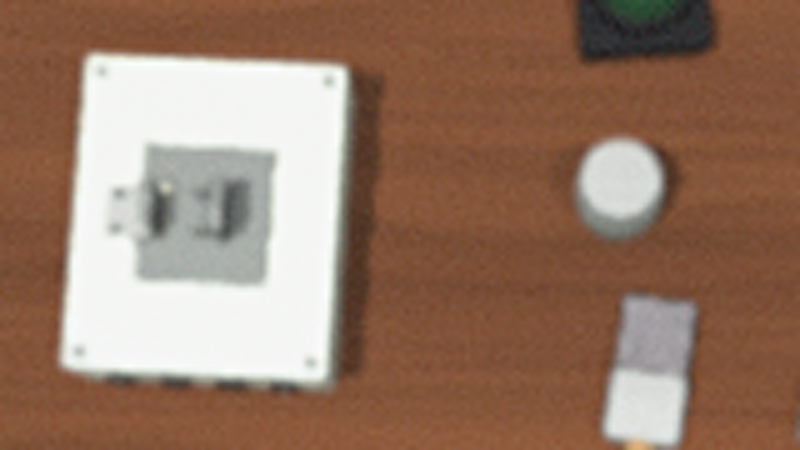

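View pics/scene_crop.png

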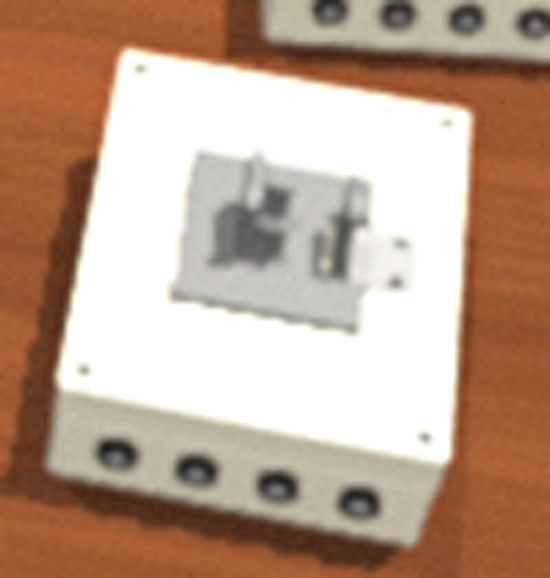

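The crops confirm it. The farthest box, in the top view at (247,173), has the grey cover with tab, wall and keeper, and the keeper faces image-left in the top view, which is world +y. Next is a wrist-camera look from above the cover.

```bash
cat >> h.py <<'E'
def toolR(yaw):
    a=np.radians(yaw);ax=np.array([np.cos(a),np.sin(a),0]);ay=np.array([-np.sin(a),np.cos(a),0])
    return np.stack([ay,[0,0,-1.],-ax],1)
E
python3 - <<'E'
from h import *
R=toolR(-3)
print(ctrl.ik([0.62,0.23,0.24],R))
ctrl.goto([0.62,0.23,0.24],R)
tp,Rr=ctrl.current_tool_pos(),ctrl.current_eef_rot()
im=ctrl.read_camera('wrist');cv2.imwrite('pics/w1.png',im)
np.savez('w1.npz',tp=tp,R=Rr)
print(ctrl.current_t(),tp,Rr,ctrl.current_contact_force())
E
```

```text
[ 1.51822966e+01  3.00906729e+01  6.95020322e+01 -2.54444375e-14
  8.04072950e+01 -7.18177034e+01]
2.225 [0.61957479 0.2308794  0.23999044] [[ 5.14140146e-02 -1.36306878e-04 -9.98677416e-01]
 [ 9.98677415e-01  1.46021546e-04  5.14139946e-02]
 [ 1.38820339e-04 -9.99999980e-01  1.43634155e-04]] [-1.14366598  0.46298292 -0.46979219]
```

View pics/w1.png

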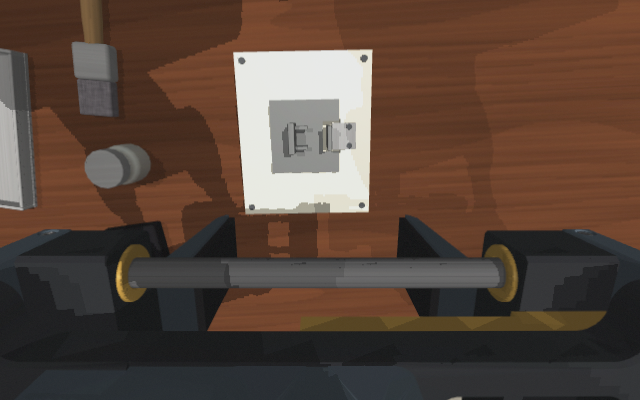

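The wrist view shows the box top spanning about (234,50)-(372,213), with four corner screws. The cover plate covers (268,98)-(340,174), the grip wall is near (290,139), and the tab and keeper are at (330-355,137), with +y to image right. I'll measure from this view.

```bash
cat > meas.py <<'E'
from h import *
def meas(png,npz,box):
    im=cv2.imread(png);d=np.load(npz);c=cam('wrist',d['tp'],d['R'])
    x0,y0,x1,y1=box
    g=cv2.cvtColor(im,cv2.COLOR_BGR2GRAY);hsv=cv2.cvtColor(im,cv2.COLOR_BGR2HSV)
    m=np.zeros_like(g);m[y0:y1,x0:x1]=((hsv[...,1]<70)&(hsv[...,2]>60))[y0:y1,x0:x1]*255
    m=cv2.morphologyEx(m,cv2.MORPH_CLOSE,np.ones((7,7)))
    k=max(cv2.findContours(m,cv2.RETR_EXTERNAL,cv2.CHAIN_APPROX_NONE)[0],key=cv2.contourArea)
    r=cv2.minAreaRect((onplane(c,k.reshape(-1,2),0.06)[:,:2]*1000).astype(np.float32));print('box',np.round(r[0],1),np.round(r[1],1),round(r[2],2))
    # grey plate
    p=np.zeros_like(g);p[y0:y1,x0:x1]=((hsv[...,1]<40)&(g>60)&(g<165))[y0:y1,x0:x1]*255
    p=cv2.morphologyEx(p,cv2.MORPH_OPEN,np.ones((3,3)));cv2.imwrite('pics/mask_'+png.split('/')[-1],cv2.resize(p[y0:y1,x0:x1],None,fx=3,fy=3))
    k=max(cv2.findContours(p,cv2.RETR_EXTERNAL,cv2.CHAIN_APPROX_NONE)[0],key=cv2.contourArea)
    r=cv2.minAreaRect((onplane(c,k.reshape(-1,2),0.064)[:,:2]*1000).astype(np.float32));print('plate',np.round(r[0],1),np.round(r[1],1),round(r[2],2))
    return im,c,g
if __name__=='__main__':
    im,c,g=meas('pics/w1.png','w1.npz',(225,40,385,216))
    S=[]
    for u,v in [(241,61),(364,59),(252,207),(362,205)]:
        w=g[v-4:v+5,u-4:u+5].astype(float);w=np.clip(np.median(w)-20-w,0,None)
        yy,xx=np.mgrid[v-4:v+5,u-4:u+5];S.append(((w*xx).sum()/w.sum(),(w*yy).sum()/w.sum()))
    P=onplane(c,S,0.06)[:,:2]*1000
    print(np.round(S,1).tolist(),np.round(P,1).tolist(),'mean',P.mean(0).round(1))
    ex=P[2]-P[0]+P[3]-P[1];ey=P[1]-P[0]+P[3]-P[2]
    print(np.linalg.norm(ex)/2,np.linalg.norm(ey)/2,np.degrees(np.arctan2(ex[1],ex[0])),np.degrees(np.arctan2(-ey[0],ey[1])))
    cv2.imwrite('pics/w1_crop.png',cv2.resize(im[40:220,225:385],None,fx=3.3,fy=3.3,interpolation=cv2.INTER_CUBIC))
E
python3 meas.py
```

```text
box [569.2 220.6] [140.2 170.9] 88.06
plate [569.8 220.9] [72.7 75.5] 87.98
[[241.3, 60.3], [363.5, 58.1], [251.5, 207.2], [361.4, 204.8]] [[490.4, 161.4], [494.7, 284.9], [644.6, 156.1], [648.1, 280.0]] mean [569.4 220.6]
153.91171898206446 123.80539457481065 -1.9022497169374235 -1.8105526989753222
```

View pics/w1_crop.png

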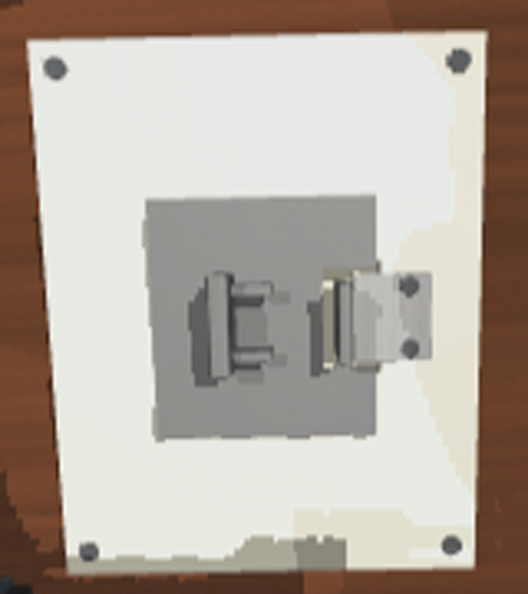

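The sizes agree: box 140.2 × 170.9 mm, plate 72.7 × 75.5 mm. The box centre is (569.4, 220.6) mm with yaw -1.9°. I'll descend around the pinch point with the jaws open.

```bash
cat >> h.py <<'E'
YAW=-1.9
AX=np.array([np.cos(np.radians(YAW)),np.sin(np.radians(YAW)),0]);AY=np.array([-AX[1],AX[0],0])
C0=np.array([0.5695,0.2207,0.])
R0=toolR(YAW)
def P(y,z,x=0.): return C0+AX*x+AY*y+np.array([0,0,z])
def st(tag=''):
    tp=ctrl.current_tool_pos();f=ctrl.current_contact_force();d=tp-C0
    print(tag,'t%.2f'%ctrl.current_t(),'x%.2f y%.2f z%.2f'%(d@AX*1e3,d@AY*1e3,d[2]*1e3),'w%.2f'%(ctrl.current_grip_width()*91),'Fx%.2f Fy%.2f Fz%.2f'%(f@AX,f@AY,f[2]),flush=True)
E
python3 - <<'E'
from h import *
ctrl.goto(P(.006,.16),R0); ctrl.sleep(.3); st()
print(ctrl.move_l(P(.006,.069),vel=0.06,contact_N=4)); ctrl.sleep(.3); st()
ctrl.command_gripper(48/91); ctrl.sleep(.2); st()
cv2.imwrite('pics/s2.png',cv2.resize(ctrl.read_camera('scene')[180:320,340:500],None,fx=5,fy=4.2,interpolation=cv2.INTER_CUBIC))
E
```

```text
t2.99 x0.90 y6.22 z160.77 w90.73 Fx-0.03 Fy-0.54 Fz-0.49
False
 t4.96 x0.04 y6.02 z69.08 w90.84 Fx0.24 Fy0.02 Fz0.79
 t5.96 x0.00 y5.98 z68.99 w48.23 Fx0.34 Fy-0.21 Fz-0.01
```

View pics/s2.png

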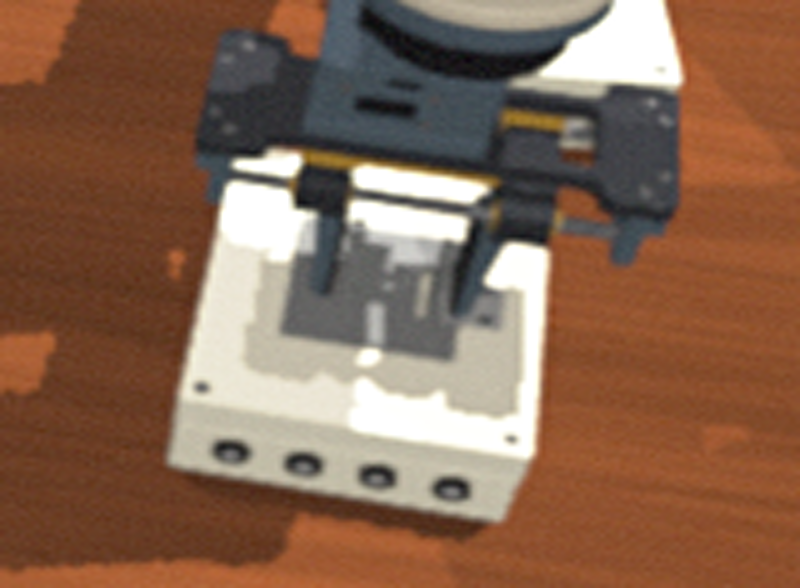

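The scene view shows the fingers straddling the wall and tab. Next I'll find the wall face by gentle touch.

Run:
```python
from h import *
F=[]
for i in range(10):
    ctrl.sleep(.02);f=ctrl.current_contact_force();F.append([f@AY,f[2]])
print(np.mean(F,0),np.std(F,0))
print(ctrl.move_l(P(.013,.069),vel=0.006,ori=R0,contact_N=2.0)); st('touch wall')
ctrl.sleep(.1);st()
```

```text
[-0.00435458  0.09642028] [0.50432115 0.36691382]
True
touch wall t6.91 x-0.30 y9.97 z68.70 w47.77 Fx-0.01 Fy0.07 Fz0.67
 t7.01 x-0.51 y9.90 z68.43 w47.98 Fx0.00 Fy0.79 Fz0.25
```

```bash
cat >> h.py <<'E'
def avg(n=15,tag=''):
    F=[];Pp=[]
    for i in range(n):
        ctrl.sleep(.01);F.append(ctrl.current_contact_force());Pp.append(ctrl.current_tool_pos())
    f=np.mean(F,0);d=np.mean(Pp,0)-C0
    f=np.array([f@AX,f@AY,f[2]]);p=np.array([d@AX,d@AY,d[2]])*1e3
    print(tag,'t%.2f'%ctrl.current_t(),'p',p.round(2),'w%.2f'%(ctrl.current_grip_width()*91),'F',f.round(2),flush=True)
    return p,f
E
python3 - <<'E'
from h import *
avg(20,'at wall')
print(ctrl.move_l(P(-.002,.069),vel=0.006,ori=R0,contact_N=2.5)); avg(20,'tab side')
E
```

```text
at wall t7.17 p [-0.53  9.87 68.38] w47.98 F [0.06 0.1  0.  ]
True
tab side t8.64 p [-0.22  1.84 68.58] w47.61 F [0.67 3.13 2.38]
```

Both touches agree with the expected faces to about 0.5 mm: wall at -14.1 and tab at +25.6, each with the 1 mm play used up. I'll centre and close to just touching, then press in small steps with the hand shifting.

Run:
```python
from h import *
ctrl.move_l(P(.0059,.069),vel=0.01,ori=R0); avg(10,'centred')
for w in [44,42.5,41.5]:
    ctrl.command_gripper(w/91); avg(12,'cmd %.1f'%w)
```

```text
centred t9.32 p [-6.000e-02  5.840e+00  6.895e+01] w48.19 F [-0.04  0.06 -0.02]
cmd 44.0 t9.71 p [1.000e-02 5.870e+00 6.901e+01] w44.10 F [ 0.16 -0.08  0.09]
cmd 42.5 t10.05 p [-1.00e-02  5.84e+00  6.90e+01] w42.53 F [ 0.16 -1.04  0.42]
cmd 41.5 t10.37 p [1.000e-02 5.890e+00 6.902e+01] w41.90 F [-0.13 -0.93  0.72]
```

```bash
cat >> h.py <<'E'
def wavg(n=10):
    W=[]
    for i in range(n): ctrl.sleep(.008);W.append(ctrl.current_grip_width()*91)
    return np.mean(W)
E
python3 - <<'E'
from h import *
print('w0',wavg())
y=5.9; wc=41.5
while wc>39.1:
    wc-=.5; y-=.25
    ctrl.move_l(P(y/1e3,.069),vel=0.006,ori=R0); ctrl.command_gripper(wc/91)
    print(round(wc,2),'wavg %.2f'%wavg()); p,f=avg(8)
    if abs(f[1])>5: print('Fy high');break
E
```

```text
w0 41.70030861149912
41.0 wavg 41.16
 t11.07 p [2.000e-02 5.590e+00 6.902e+01] w41.10 F [-0.01 -1.29  1.17]
40.5 wavg 40.56
 t11.68 p [3.000e-02 5.330e+00 6.902e+01] w40.42 F [-0.18 -1.69  1.77]
40.0 wavg 40.13
 t12.30 p [1.000e-02 5.080e+00 6.902e+01] w40.26 F [-0.12 -1.59  2.02]
39.5 wavg 39.52
 t12.92 p [ 0.    4.82 69.  ] w39.64 F [ 0.05 -2.09  2.44]
39.0 wavg 39.15
 t13.53 p [1.000e-02 4.590e+00 6.902e+01] w39.14 F [-0.09 -1.99  2.79]
```

The hand is pushing the cover +y with about 2 N, so I'll bias the shift slightly to -y. Continue to about 4.4 mm pressed, then test the lift.

Run:
```python
from h import *
y=4.6-.4; wc=39.0
ctrl.move_l(P(y/1e3,.069),vel=0.006,ori=R0); avg(8,'bias')
while wc>37.6:
    wc-=.5; y-=.25
    ctrl.move_l(P(y/1e3,.069),vel=0.006,ori=R0); ctrl.command_gripper(wc/91)
    print(round(wc,2),'wavg %.2f'%wavg()); p,f=avg(8)
    if abs(f[1])>5: print('Fy high');break
r=ctrl.move_l(P(y/1e3,.069+.005),vel=0.008,ori=R0,contact_N=4.5)
print('lift stopped',r); avg(8)
print(y)
```

```text
bias t13.85 p [3.000e-02 4.350e+00 6.901e+01] w39.11 F [0.03 1.23 2.1 ]
38.5 wavg 38.59
 t14.47 p [2.000e-02 3.830e+00 6.902e+01] w38.71 F [ 0.15 -0.7   3.4 ]
38.0 wavg 38.20
 t15.08 p [1.000e-02 3.550e+00 6.902e+01] w38.31 F [ 0.15 -2.01  4.39]
37.5 wavg 37.45
 t15.70 p [2.000e-02 3.340e+00 6.902e+01] w37.53 F [-0.04 -2.95  5.09]
lift stopped True
 t15.99 p [-0.16  3.37 69.  ] w37.61 F [-0.64  0.82  4.46]
3.4499999999999993
```

Fz shows the fingers pressing the cover down slightly, probably because their tips swing as they close. I'll raise the hand in small steps and watch Fz.

Run:
```python
from h import *
for k in range(1,9):
    z=.069+.0005*k
    ctrl.move_l(P(.00345,z),vel=0.008,ori=R0); p,f=avg(10,'z%.1f'%(z*1e3))
    if f[2]<-5: break
```

```text
z69.5 t16.32 p [-0.27  3.36 69.21] w37.46 F [ 0.03 -0.   -1.03]
z70.0 t16.66 p [-0.    3.43 69.98] w37.24 F [ 0.04  0.   -1.08]
z70.5 t16.99 p [-2.00e-02  3.45e+00  7.05e+01] w37.79 F [-0.14  0.19 -1.43]
z71.0 t17.32 p [-0.09  3.42 70.77] w37.24 F [ 0.9   0.92 -7.7 ]
```

Caught, with the cover blocked after about 2 mm. I'll drop back to floating (about 1 mm up, only its weight on the fingers), press another 0.5 mm and retest, and repeat.

```bash
cat > press.py <<'E'
from h import *
import sys
def test(y,z0,top=4.0):
    z=z0
    while z<z0+top:
        z+=.3
        ctrl.move_l(P(y/1e3,z/1e3),vel=0.008,ori=R0); p,f=avg(8,'  z%.1f'%z)
        if f[2]<-4: return False
    return True
E
python3 - <<'E'
from press import *
y=3.45;wc=37.5;z=70.0
ctrl.move_l(P(y/1e3,z/1e3),vel=0.008,ori=R0); p,f=avg(10,'back')
for i in range(2):
    wc-=.5;y-=.25
    ctrl.move_l(P(y/1e3,z/1e3),vel=0.006,ori=R0); ctrl.command_gripper(wc/91)
    print(round(wc,2),'wavg %.2f'%wavg()); p,f=avg(8)
    if test(y,z): print('FREE',wc,y); break
    ctrl.move_l(P(y/1e3,z/1e3),vel=0.008,ori=R0); avg(8,'back')
print(wc,y,z)
E
```

```text
back t17.68 p [ 0.12  3.5  70.2 ] w37.39 F [-0.24 -0.15 -1.24]
37.0 wavg 37.06
 t18.30 p [-0.   3.2 70. ] w37.07 F [ 0.07 -0.32 -1.26]
  z70.3 t18.62 p [1.000e-02 3.200e+00 7.032e+01] w36.92 F [-0.02 -0.12 -1.3 ]
  z70.6 t18.93 p [-4.000e-02  3.190e+00  7.056e+01] w37.26 F [ 0.04 -0.09 -2.11]
  z70.9 t19.25 p [-0.09  3.18 70.78] w36.73 F [ 0.65  0.36 -5.04]
back t19.58 p [ 0.09  3.23 70.1 ] w37.06 F [ 0.1  -0.18 -1.45]
36.5 wavg 36.67
 t20.20 p [ 0.    2.96 70.  ] w36.62 F [-0.02  0.1  -1.14]
  z70.3 t20.52 p [2.000e-02 2.950e+00 7.032e+01] w36.25 F [ 0.26  0.13 -1.19]
  z70.6 t20.83 p [1.000e-02 2.960e+00 7.062e+01] w36.24 F [-0.03  0.01 -1.15]
  z70.9 t21.15 p [1.000e-02 2.950e+00 7.091e+01] w36.64 F [-0.1  -0.31 -1.31]
  z71.2 t21.47 p [1.000e-02 2.960e+00 7.122e+01] w36.67 F [-0.13 -0.3  -1.57]
  z71.5 t21.78 p [ 0.    2.96 71.52] w36.47 F [ 0.24 -0.   -1.36]
  z71.8 t22.10 p [1.000e-02 2.960e+00 7.182e+01] w36.11 F [-0.15 -0.04 -1.1 ]
  z72.1 t22.42 p [2.000e-02 2.940e+00 7.212e+01] w36.43 F [-0.29  0.1  -1.4 ]
  z72.4 t22.73 p [1.000e-02 2.950e+00 7.242e+01] w36.74 F [ 0.08 -0.09 -1.36]
  z72.7 t23.05 p [ 0.    2.95 72.71] w36.68 F [ 0.15  0.1  -1.3 ]
  z73.0 t23.37 p [1.000e-02 2.950e+00 7.301e+01] w36.43 F [ 0.23 -0.12 -1.05]
  z73.3 t23.68 p [1.000e-02 2.960e+00 7.332e+01] w36.99 F [-0.17 -0.18 -1.22]
  z73.6 t24.00 p [ 0.    2.95 73.61] w36.59 F [-0.07  0.03 -1.34]
  z73.9 t24.32 p [ 0.    2.95 73.91] w36.52 F [-0.07 -0.39 -1.33]
  z74.2 t24.63 p [2.000e-02 2.960e+00 7.422e+01] w36.35 F [-0.04 -0.08 -1.51]
FREE 36.5 2.95
36.5 2.95 70.0
```

The nose came free at about 5.5 mm, and the load is just the 1.3 N weight. Lift.

Run:
```python
from press import *
y=2.95
r=ctrl.move_l(P(y/1e3,.100),vel=0.03,ori=R0,contact_N=4); print(r); p,f=avg(8)
if not r:
    ctrl.move_l(P(y/1e3,.24),vel=0.08,ori=R0); ctrl.sleep(.2); avg(10,'up')
    im=ctrl.read_camera('scene');cv2.imwrite('pics/s3.png',im)
    cv2.imwrite('pics/t3.png',ctrl.read_camera('top'))
```

```text
False
 t25.71 p [-0.15  2.91 99.79] w36.56 F [-0.45 -0.07 -1.32]
up t27.89 p [-5.0000e-02  2.9300e+00  2.3985e+02] w36.84 F [-0.04  0.07 -1.45]
```

View pics/s3.png

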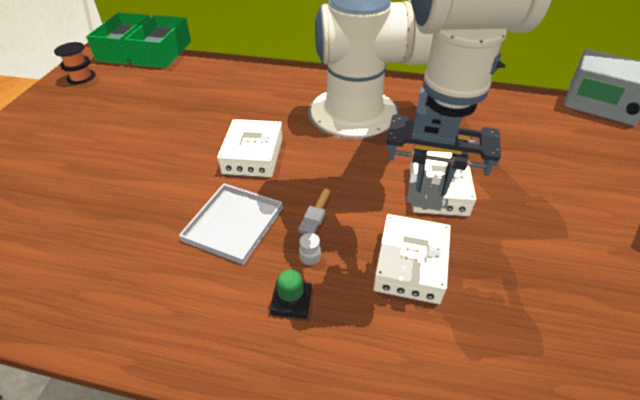

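The cover hangs in the gripper at about (430,185), and lamp, jar and brush have not moved. I'll cross-check the tray in the scene view and carry it over.

Run:
```python
from press import *
sc=cv2.imread('pics/s3.png');hsv=cv2.cvtColor(sc,cv2.COLOR_BGR2HSV)
m=np.zeros(sc.shape[:2],np.uint8);m[175:270,170:292]=((hsv[...,1]<70)&(hsv[...,2]>110))[175:270,170:292]*255
m=cv2.morphologyEx(m,cv2.MORPH_CLOSE,np.ones((5,5)))
k=max(cv2.findContours(m,cv2.RETR_EXTERNAL,cv2.CHAIN_APPROX_NONE)[0],key=cv2.contourArea)
r=cv2.minAreaRect((onplane(cam('scene'),k.reshape(-1,2),0.022)[:,:2]*1000).astype(np.float32));print('tray scene',r)
T=np.array([.535,-.2076,0]);
ty=-11.5;R=toolR(ty)
g=T+R[:,0]*.0033
print(ctrl.ik(g+[0,0,.24],R),ctrl.ik(g+[0,0,.03],R))
ctrl.move_l(g+[0,0,.24],vel=0.15,ori=R); ctrl.sleep(.3); avg(10); print(ctrl.current_tool_pos(),g)
cv2.imwrite('pics/s4.png',ctrl.read_camera('scene'))
```

```text
tray scene ((539.0189208984375, -203.175048828125), (182.087646484375, 205.40713500976562), 78.49275207519531)
[ -26.8500668    22.68608736   82.51453178    0.           74.79938086
 -105.3500668 ] [ -26.8500668    37.73572759   94.5653964     0.           47.698876
 -105.3500668 ]
 t31.38 p [ -19.72 -425.91  240.  ] w36.73 F [ 0.07 -0.1  -1.63]
[ 0.53565011 -0.20433683  0.240018  ] [ 0.53565791 -0.20436625  0.        ]
```

View pics/s4.png

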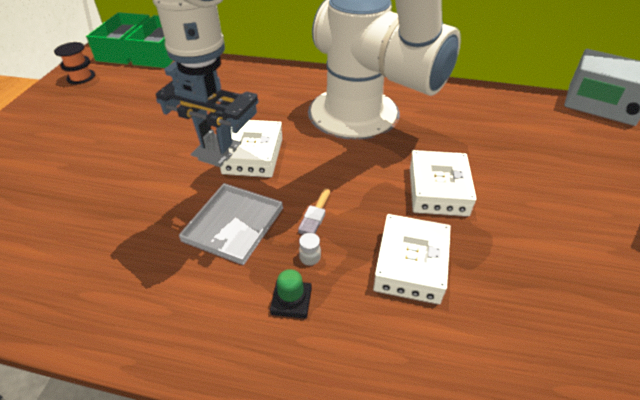

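The two tray estimates agree within about 5 mm, against a ±75 mm tolerance. Lower it, guarded by contact.

Run:
```python
from press import *
R=toolR(-11.5);g=np.array([.535,-.2076,0])+R[:,0]*.0033
ctrl.move_l(g+[0,0,.045],vel=0.08,ori=R); ctrl.sleep(.2); avg(10)
r=ctrl.move_l(g+[0,0,.0255],vel=0.01,ori=R,contact_N=2.5); avg(10,'down %s'%r)
cv2.imwrite('pics/s5.png',cv2.resize(ctrl.read_camera('scene')[150:290,150:310],None,fx=5,fy=4.2,interpolation=cv2.INTER_CUBIC))
```

```text
t34.30 p [ -19.69 -425.97   45.09] w36.82 F [-0.02  0.03 -1.11]
down True t35.89 p [ -19.73 -426.03   27.98] w36.84 F [-0.22 -0.61  6.43]
```

View pics/s5.png

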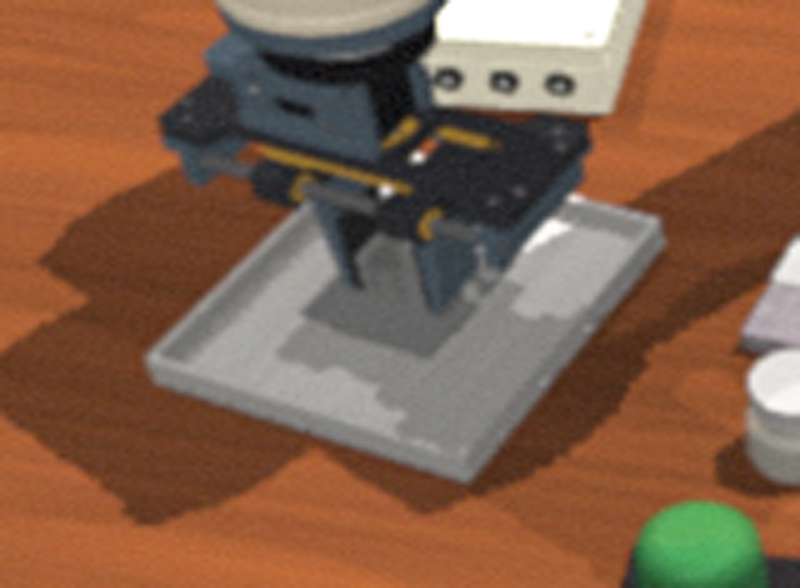

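It touched at TCP z = 28.0 mm, as predicted (27.8), and sits inside the tray. Release gradually, then retreat straight up.

Run:
```python
from press import *
R=toolR(-11.5);g=np.array([.535,-.2076,0])+R[:,0]*.0033
for k,w in enumerate([38.5,40.5,42.5,46,58]):
    ctrl.command_gripper(w/91)
    if k<3: ctrl.move_l(g+R[:,0]*.001*(k+1)+[0,0,.028],vel=.01,ori=R)
    avg(6,'w%.1f'%w)
r=ctrl.move_l(g+R[:,0]*.003+[0,0,.10],vel=.05,ori=R,contact_N=4);avg(6,'up %s'%r)
if not r: ctrl.move_l(g+[-.05,0,.27],vel=.15,ori=R)
ctrl.sleep(.3);avg(6)
cv2.imwrite('pics/s6.png',ctrl.read_camera('scene'))
cv2.imwrite('pics/s6c.png',cv2.resize(ctrl.read_camera('scene')[170:280,165:300],None,fx=5.5,fy=5.2,interpolation=cv2.INTER_CUBIC))
np.savez('w6.npz',tp=ctrl.current_tool_pos(),R=ctrl.current_eef_rot())
cv2.imwrite('pics/w6.png',ctrl.read_camera('wrist'))
cv2.imwrite('pics/t6.png',ctrl.read_camera('top'))
```

```text
w38.5 t36.50 p [ -19.48 -424.94   28.01] w38.51 F [0.42 1.1  1.34]
w40.5 t37.05 p [ -19.36 -424.05   28.01] w40.82 F [-0.02 -0.48  1.17]
w42.5 t37.60 p [ -19.25 -422.93   27.99] w42.71 F [ 0.13 -0.3  -0.  ]
w46.0 t37.93 p [ -19.23 -422.98   27.99] w46.07 F [ 0.06 -0.22  0.12]
w58.0 t38.39 p [ -19.23 -423.     28.  ] w58.27 F [-0.19  0.13  0.05]
up False t40.03 p [ -19.39 -422.93   99.72] w57.88 F [0.22 0.01 0.18]
 t41.72 p [ -69.72 -427.56  269.72] w58.17 F [-0.03  0.11  0.07]
```

View pics/s6.png

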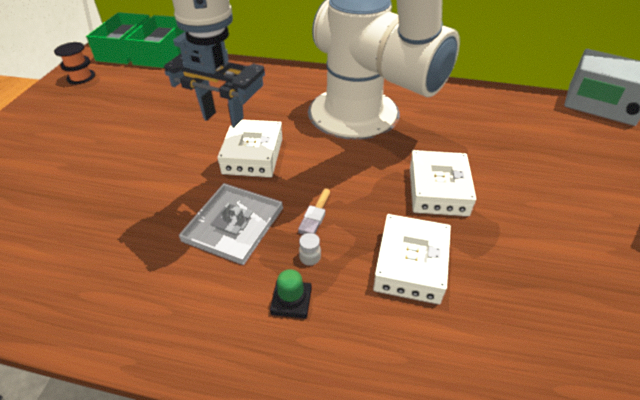

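View pics/s6c.png

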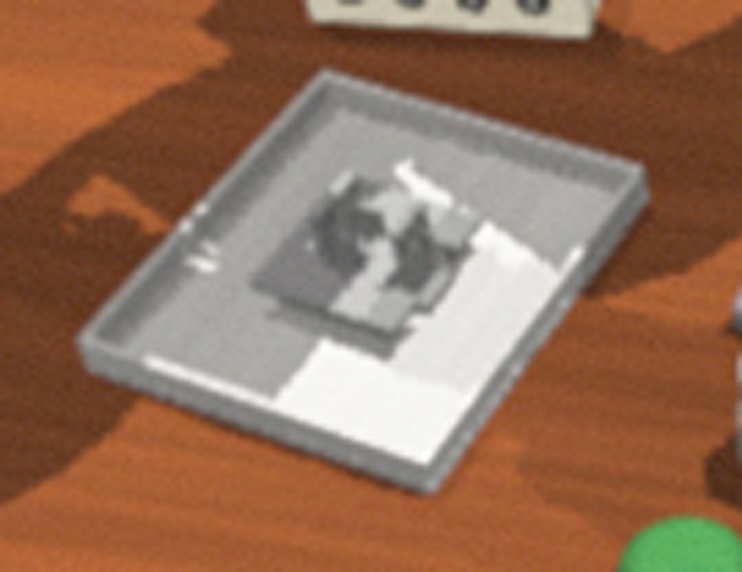

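View pics/w6.png

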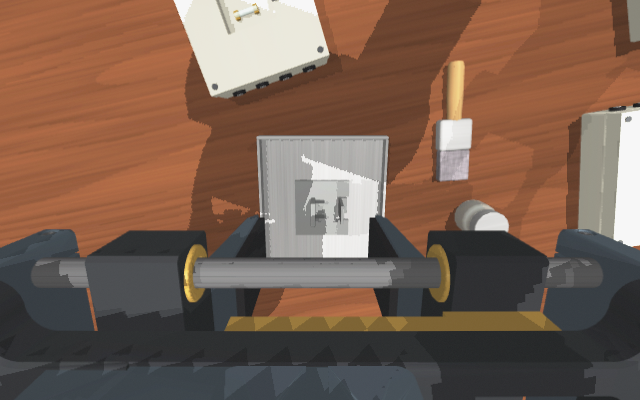

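The cover lies upright near the tray's middle, at (322,208) in the wrist view and (236,218) in the scene view. The gripper is clear, and lamp, jar and brush sit where they were. One numeric check, then hand in.

Run:
```python
from h import *
d=np.load('w6.npz');c=cam('wrist',d['tp'],d['R'])
Q=onplane(c,[(295,180),(349,181),(351,235),(295,235)],.023)[:,:2]*1e3
print(Q.mean(0),[np.linalg.norm(Q[i]-Q[(i+1)%4]).round(1) for i in range(4)])
a=cv2.imread('pics/top0.png');b=cv2.imread('pics/t6.png')
for n,(x0,y0,x1,y1) in {'lamp':(315,108,352,147),'jar':(316,152,344,184),'brush':(322,186,347,246)}.items():
    print(n,cv2.phaseCorrelate(*[cv2.cvtColor(i,cv2.COLOR_BGR2GRAY)[y0:y1,x0:x1].astype(np.float64) for i in(a,b)]))
print(ctrl.current_t()); ctrl.sign_off()
```

```text
[ 535.46228865 -206.16236482] [np.float64(71.1), np.float64(75.7), np.float64(77.0), np.float64(76.9)]
lamp ((-0.12995021299909482, -0.006447295792742835), 1.014476722061162)
jar ((0.037836558465530246, 0.05999907199549526), 0.9851044634281472)
brush ((0.47250619264652016, -0.16192180713603577), 0.8735908834726364)
41.9167
the job is handed in; nothing more can be done
```

I took the cover off the farthest white box and set it down upright in the tray, then handed the job in at 41.9 s. The hand-in gives no verdict.

- **Pressing the tab:** I pressed it in about 0.5 mm steps, shifting the hand to -y each time. At about 4.5 and 5 mm the nose was still caught, and the lift test showed at most 7.7 N at the wrist, cover weight included. It came free at about 5.5 mm.
- **Lift:** The load was the cover's weight alone, about 1.3 N.
- **Set-down:** It touched down at the predicted height, 28.0 mm against 27.8 mm. I opened the fingers in steps, so the cover was not dropped.

**Last checks**
- **Cover position:** It is at (535, -206) mm, about 2 mm from the tray centre measured from above. The plate edges read 71–77 mm against 72 × 76 mm, so it looks flat to within pixel accuracy.
- **Robot clear:** The gripper is away from everything, with about 0.1 N on the tool.
- **Bystanders:** The lamp, jar and brush shifted less than 0.5 pixel in the top view, roughly 1 mm.

**Disagreements**
- **Tray position:** The two camera estimates differed by about 6 mm, because the scene mask included the tray's side walls. This is well inside the 75 mm tolerance.
- **Pressing down while squeezing:** The hand pressed down on the cover with up to about 5 N as the fingers closed. I relieved that before lifting.
- **Tab spring-back:** I inferred it from the finger force falling to zero at 42.7 mm, just over the 42 mm rest width, not from a direct measurement.

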